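# Load the plug carrier, open a saturation cell of unknown thread hand

## Task

Get the next saturation run ready: first put the grey and the buff core plug, one at a time, into the two empty pockets of the carrier, right down and without letting them fall in from above the pocket. Then unscrew the blue cap from its cell - the cells come with right-hand and with left-hand threads and look the same, so try it both ways - and lift it off. Finish while still holding the blue cap in the gripper, level and at least 5 cm clear above the cell's rim; leave the red-capped cell and everything else as it is.

Things in the scene. Friction and masses are not known exactly. Their poses are not given: they have to be found in the camera images.
- plug_grey_center (a point): Grey cylindrical rock core plug standing upright on the bench, 25 mm diameter, 60 mm long, about 75 g. Point: its centre, half-way up (30 mm above its underside); z is its axis.
- plug_buff_center (a point): Buff (sandy yellow) rock core plug standing upright on the bench, same size as the grey one (25 mm diameter, 60 mm long). Point: its centre, half-way up; z is its axis.
- plug_dark_center (a point): Almost black core plug of the same size, already seated in the carrier's pocket_3; stays there. Point: its centre.
- carrier: Loose steel plug carrier on the bench (0.5 kg): disc 86 mm across, three upright open tube pockets, axes 25 mm from its centre at 0, 120 and 240 degrees from its x axis; in the middle an 8 mm stem with a black 16 mm ball, top 68 mm above the bench. Origin: centre of its underside; z up. Not to be pushed more than 3 cm.
- pocket_1 (a point): Empty pocket of the carrier. Point: centre of its mouth, 34 mm above the bench. Bore 28.6 mm, outside 33 mm, 30 mm deep; a plug seated on its floor stands 30 mm out, its centre just at the mouth centre.
- pocket_2 (a point): Empty pocket of the carrier. Point: centre of its mouth, 34 mm above the bench. Bore 28.6 mm, outside 33 mm, 30 mm deep; a plug seated on its floor stands 30 mm out, its centre just at the mouth centre.
- pocket_3 (a point): The pocket that already holds the dark plug; same size as the empty ones of the carrier. Point: centre of its mouth, 34 mm above the bench. Bore 28.6 mm, outside 33 mm, 30 mm deep; a plug seated on its floor stands 30 mm out, its centre just at the mouth centre.
- saturator: Fixed grey base plate 190 x 360 x 15 mm carrying two steel cells, 85 mm to its +y and to its -y side. Origin: centre of its underside. Behind them, 82 mm to its +x, a pipe with valves (to 66 mm above the bench). Cells: fixed tubes, 98 mm across, rim 105 mm above the bench; one has a right-hand thread (opens anticlockwise seen from above), the other a left-hand one.
- gauge (a point): Round pressure gauge fixed on the saturator midway between the cells at the back, 60 mm across, up to 145 mm above the bench. Point: its centre.
- cap_blue_hex (a point): Blue screw cap on one of the cells (either place, either thread), loose, held by its thread: the wrong way it stops dead within 0.06 rad; the right way it turns easily, climbs 4 mm in 0.8 rad, and between 0.9 and 1.75 rad (then a stop) it is out and lifts straight up. Point: centre of its hexagon, 130 mm above the bench when screwed down; +-x are normals of two flats, z the cap's axis.
- cap_red_hex (a point): Red screw cap on the other cell; leave it. Both caps are alike: 118 mm across, 0.4 kg, skirt 20 mm deep, top plate 10 mm, and on it an aluminium hexagon 34 mm across flats, 30 mm high (from 115 to 145 mm above the bench when screwed down). Point: centre of the hexagon, half-way up.
- rock_red_mid (a point): Reddish broken rock, about 75 x 60 x 55 mm, loose on the bench; leave it. Point: its middle.
- rock_yellow_mid (a point): Yellowish broken rock, about 70 x 65 x 50 mm, loose; leave it. Point: its middle.
- half_core_mid (a point): Split half core lying flat side down, 130 x 47 x 24 mm, loose; leave it. Point: its middle, 12 mm up; x is its length.
- billet_center (a point): Steel calibration billet standing upright, 38 mm diameter, 38 mm high, loose; leave it. Point: its centre.
- jar_mid (a point): Small closed sample jar with a white lid, 56 mm diameter, 75 mm high, loose; leave it. Point: its middle.
- brush_grip (a point): Cleaning brush lying on the bench, loose; leave it. Point: on its handle.
Not all that is in view belongs to the job. Leave any turquoise look-alike of the part that bears plug_grey_center alone.

How it is judged:
By the outcome, as a careful person would: the job done as asked, in the order asked, and still so for the second after the job is handed in, while the arm keeps its last pose, push and grip.
It also fails if it takes over 72 s, if anything falls off the work surface, if the arm or the gripper's body presses on something with over 40 N, if the wrist force passes 120 N, or if a joint passes its speed limit or range.

## Robot

A 6-joint arm with a two-finger parallel gripper is mounted at the origin on the work surface. World frame = base frame: x ahead of the robot, y to its left, z up, the work surface at z = 0. Lengths are in m, angles in rad, forces in N, time in s.
With the tool pointing down it reaches from about 0.35 to 0.85 m from the base axis. Payload 8.1 kg.
Tool frame: the origin (TCP) lies midway between the tips of the shut fingers; the grasp point (between the pads) lies 19 mm behind it; z points along the fingers, y is the line along which they close (so a half turn about z gives the same grasp; the last joint's range is limited). The gripper opens to 85 mm and grips with 20 to 120 N. Pads are 22 mm wide; open, the fingers measure 114 mm over their backs; the gripper's body (76 mm by 85 mm) begins 54 mm behind the grasp point. The pads swing forward as they close: fully open they stand 13 mm farther back than shut.
Start: joints at [-0.085, 0.13, 1.488, -0, 1.523, -0.085], TCP at [0.6, 0, 0.199] pointing down, gripper open.
Joint ranges: [-2.96, 2.96], [-0.89, 2.26], [0.02, 2.5], [-1.34, 4.48], [0, 2.73], [-2.66, 2.66]. Speed limits (rad/s): [2.39, 2.39, 2.79, 3.14, 3.14, 3.14].

## Interface

Orientations are given as a unit quaternion [x, y, z, w].
In Python, from plant import arm gives the robot as it stands.
- The arm moves only by the shell command python3 -m crank 'ROWS' [FORCE]. ROWS is JSON, a list of rows, each an object with "xyz": the shift along the world's x, y, z in mm, a list of three; "rot": the turn, a rotation vector about the world's x, y, z in rad, a list of three; "claw": the closure in counts, from 0 (fully open) to 255 (shut). A call has 1 to 5 rows; each row shifts and turns the commanded pose from where the row before left it; what a row does not reach is not made up. A row lasts 1/8 s, in which the tool goes at most 62.5 mm and 10.7 degrees, less where a joint would pass 70% of its speed; a pose out of reach is approached as far as the arm can. A call is refused whole if a number of a shift passes 62.5 or a number of a turn 0.188, either way. A call with a gripper value outside its range is refused whole. The fingers move at their own pace and stop on an object; FORCE is the grip in N (left out, the last holds). Time passes only in rows, so rows that do not move let the fingers close. It gives the time, the measured TCP pose, the force, the opening and the grip force at its end, in the units of the state.
- arm.get_obs(): the state, without advancing time (a new reading comes with each control period).
- arm.camera(name): name is "scene" or "side" or "wrist"; returns the picture (480x640x3 uint8, red, green, blue); there is no depth.
- arm.camera_params(name): a dict with "camera_matrix" (3x3 intrinsics, pixels), "T" (4x4, takes a point from camera to world coordinates). Camera axes: x right, y up, looking along -z (the intrinsics and any distortion apply to the point x, -y, -z); pixel columns grow to the right and rows downward; lengths in m; the calibration is good to about 2 mm. A picture is of the moment at which its call begins: read the wrist's pose just before it. camera_params takes no time and is no camera call; for the wrist camera it gives the pose at the moment of the call.
- arm.hand_in(): hands the job in; it is judged then, once.
The state is a dict: "clock": time; "q": joint angles; "qd": joint speeds; "joint_efforts": joint torques, N m; "eef_pos": TCP position; "orientation": TCP orientation; "wrist_force": force on the tool from outside, world axes, zero at the start; "wrist_torque": the same for the moment, N m; "width": finger opening in m; "grasp_force": force on a finger pad.
Only numpy, scipy, OpenCV 4.12 (cv2) and the standard library are available. Lean on these libraries where they do the work, as an engineer would, in place of code of your own. Each camera call takes 0.05 s, during which the arm holds its last target. There are 200 camera calls.

## Working session

There is one attempt and no reset: what is moved stays moved. The work goes in short steps, Python scripts to look and compute and a shell command to move; the robot and the scene stay as the last step left them, time stands still between calls to the robot, and variables do not carry over. Pictures are saved under pics/ and viewed, at most 10 in all, crops included, and the job is handed in when it is done.

```bash
ls; mkdir -p pics; python3 - <<'E'
from plant import arm
import cv2,numpy as np
np.set_printoptions(precision=4,suppress=True)
for n in("scene","side","wrist"):
    p=arm.camera_params(n); im=arm.camera(n)
    cv2.imwrite(f"pics/{n}0.png",im[:,:,::-1]); print(n,{k:np.array(v) for k,v in p.items()})
print(arm.get_obs())
E
```

```text
pics
scene {'camera_matrix': array([[445.841 ,   0.    , 317.3819],
       [  0.    , 445.841 , 242.933 ],
       [  0.    ,   0.    ,   1.    ]]), 'T': array([[-0.5934, -0.4126,  0.6911,  1.2142],
       [ 0.8047, -0.3257,  0.4964,  0.5693],
       [ 0.0203,  0.8507,  0.5253,  0.6356],
       [ 0.    ,  0.    ,  0.    ,  1.    ]])}
side {'camera_matrix': array([[563.4793,   0.    , 318.4586],
       [  0.    , 563.4793, 237.1424],
       [  0.    ,   0.    ,   1.    ]]), 'T': array([[ 0.9717,  0.1347, -0.1942,  0.3285],
       [-0.2362,  0.5321, -0.813 , -0.8353],
       [-0.0062,  0.8359,  0.5489,  0.7047],
       [ 0.    ,  0.    ,  0.    ,  1.    ]])}
wrist {'camera_matrix': array([[335.623 ,   0.    , 319.6909],
       [  0.    , 335.623 , 238.8128],
       [  0.    ,   0.    ,   1.    ]]), 'T': array([[ 1.    , -0.0004,  0.0011,  0.601 ],
       [ 0.0001,  0.9628,  0.2702,  0.0689],
       [-0.0011, -0.2702,  0.9628,  0.3728],
       [ 0.    ,  0.    ,  0.    ,  1.    ]])}
{'clock': 0.15, 'q': array([-0.0854,  0.131 ,  1.489 , -0.    ,  1.523 , -0.0854]), 'qd': array([ 0.0001, -0.0013, -0.0022,  0.0004, -0.0007, -0.0009]), 'joint_efforts': array([  0.001 , -57.0061, -50.116 ,  -0.0001,   0.0097,  -0.0001]), 'eef_pos': array([0.5995, 0.0001, 0.1979]), 'orientation': array([ 0.7071,  0.7071, -0.0005, -0.0005]), 'wrist_force': array([ 0.2543, -0.0821, -1.1758]), 'wrist_torque': array([ 0.0167,  0.0136, -0.0221]), 'grasp_force': 0.0, 'width': 0.08561359092495915}
```

View images.

View pics/scene0.png

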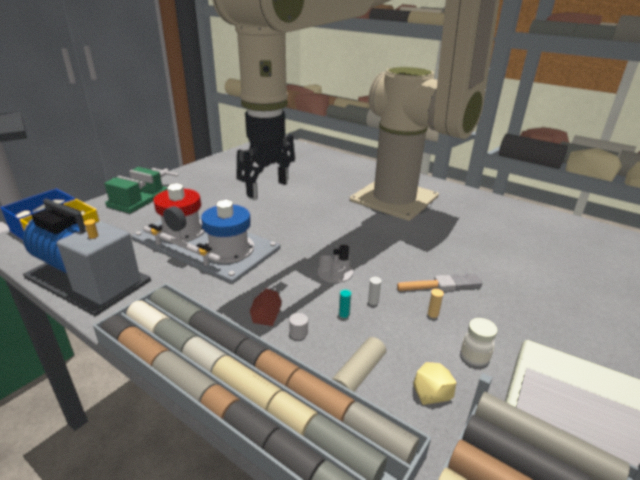

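View pics/side0.png

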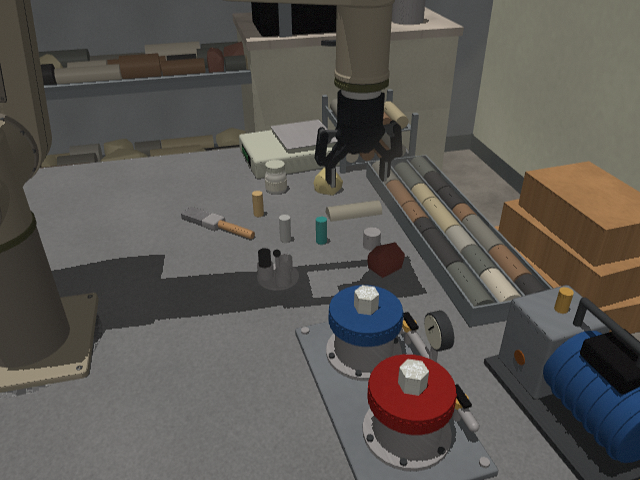

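Candidates for grey: grey plug scene (374,291)/side (285,228); turquoise look-alike (345,304)/(321,230) – not; billet (299,326)/(372,238) – squat, not; empty carrier tubes (330,267) – not. Buff: scene (435,303)/side (258,203); jar (479,342), the half core (362,365) and tray cores – not. Blue cap: scene (226,218)/side (366,315); the blue pump on the right – not.

```bash
cat > h.py <<'E'
from plant import arm
import cv2,numpy as np
np.set_printoptions(precision=4,suppress=True)
def ray(p,uv):
    K=np.array(p["camera_matrix"]);T=np.array(p["T"])
    d=np.linalg.solve(K,[uv[0],uv[1],1.]);d=T[:3,:3]@(d*[1,-1,-1])
    return T[:3,3],d/np.linalg.norm(d)
def plane(p,uv,z):
    o,d=ray(p,uv);return o+d*(z-o[2])/d[2]
def tri(p1,a,p2,b):
    o1,d1=ray(p1,a);o2,d2=ray(p2,b)
    s=np.linalg.lstsq(np.c_[d1,-d2],o2-o1,rcond=None)[0]
    A=o1+d1*s[0];B=o2+d2*s[1];return (A+B)/2,np.linalg.norm(A-B)
def proj(p,X):
    T=np.linalg.inv(np.array(p["T"]));c=(T@np.r_[X,1])[:3]*[1,-1,-1]
    u=np.array(p["camera_matrix"])@c;return u[:2]/u[2]
E
python3 - <<'E'
from h import *
s,d=arm.camera_params("scene"),arm.camera_params("side")
for n,a,b in[("grey",(374,291),(285,228)),("buff",(435,303),(258,203)),("turq",(345,304),(321,230)),("dark top",(343,248),(264,252)),("blue hextop",(226,206),(367,291)),("red hextop",(176,188),(413,364)),("gauge",(174,219),(436,331)),("billet",(299,326),(372,238)),("ball",(337,254),(277,253))]: print(n,*tri(s,a,d,b))
a=cv2.imread("pics/scene0.png")[235:335,270:470];b=cv2.imread("pics/side0.png")[180:300,200:400]
cv2.imwrite("pics/c0.png",np.vstack([cv2.resize(a,(600,300),interpolation=2),cv2.resize(b,(500,300),interpolation=2) if 0 else cv2.resize(b,(600,360),interpolation=2)[:300]]))
E
```

```text
grey [0.5033 0.2161 0.0312] 0.0010009369490835364
buff [0.4611 0.3409 0.0323] 0.0002122584877415748
turq [0.5795 0.1897 0.0305] 0.0007363909861765178
dark top [0.4382 0.0895 0.0619] 0.0022996714773031186
blue hextop [ 0.5652 -0.1713  0.1417] 0.0009453617532425938
red hextop [ 0.577  -0.3402  0.145 ] 0.0016197800483367234
gauge [ 0.6514 -0.2585  0.1141] 0.0051807140576190045
billet [0.6842 0.1474 0.0198] 0.0010026289999755843
ball [0.4634 0.0885 0.0565] 0.00047449829218465837
```

View pics/c0.png

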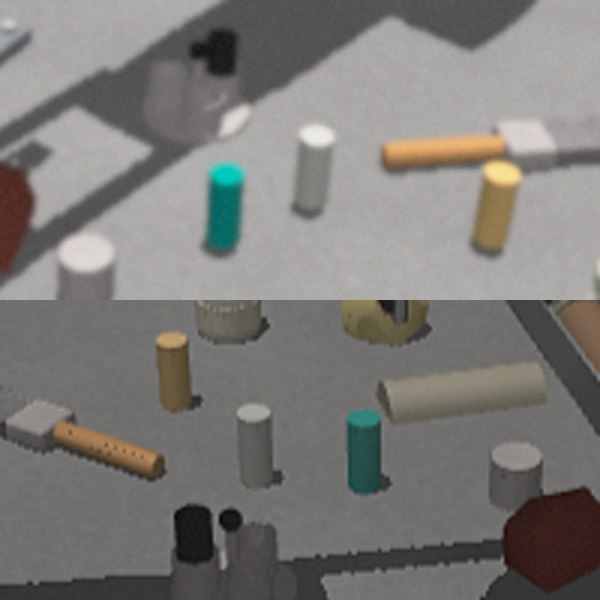

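The crop confirms them: grey at crop (315,170), turquoise (225,210), buff (497,205), and the dark plug with two empty tubes. Positions fit the stated heights. Now I go above for a close look.

```bash
python3 -m crank '[{"xyz":[-40,50,0],"rot":[0,0,0],"claw":0},{"xyz":[-40,50,0],"rot":[0,0,0],"claw":0},{"xyz":[-40,50,0],"rot":[0,0,0],"claw":90},{"xyz":[0,0,0],"rot":[0,0,0],"claw":90}]' 40
python3 - <<'E'
from h import *
o=arm.get_obs();p=arm.camera_params("wrist");im=arm.camera("wrist");cv2.imwrite("pics/w1.png",im[:,:,::-1])
import pickle;pickle.dump(p,open("w1.pkl","wb"))
print(o["eef_pos"],o["orientation"],o["width"],np.array(p["T"]))
E
```

```text
clock: 0.65
eef_pos: [0.4804, 0.1495, 0.1985]
orientation: [0.705, 0.709, -0.0, -0.001]
wrist_force: [0.6, -0.8, -0.8]
width: 0.0552
grasp_force: 0.0
[0.4804 0.1495 0.1985] [ 0.7054  0.7088 -0.     -0.0006] 0.05516098105245559 [[ 1.     -0.0047 -0.0011  0.4815]
 [ 0.0048  0.963   0.2695  0.2182]
 [-0.0002 -0.2695  0.963   0.3737]
 [ 0.      0.      0.      1.    ]]
```

View pics/w1.png

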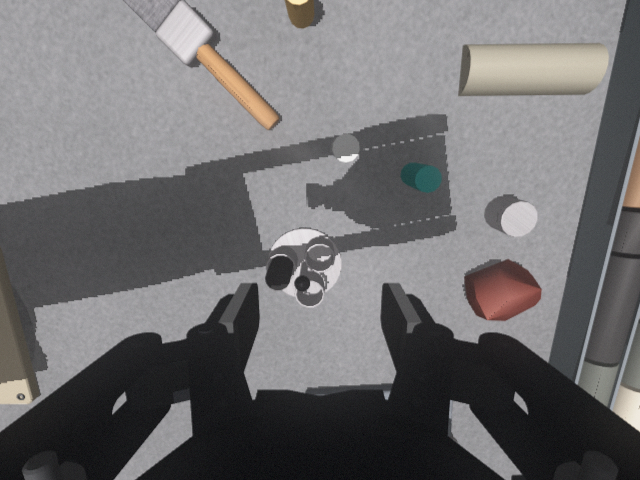

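Wrist view: grey plug top (346,147), carrier disc (305,262) with open mouths at about (319,253) and (310,292), ball (302,284), dark plug (279,268), buff at (300,8). I'll enlarge the carrier and grey area once for precise centres.

```bash
python3 - <<'E'
import cv2,numpy as np
im=cv2.imread("pics/w1.png")[125:315,255:375]
im=cv2.convertScaleAbs(cv2.resize(im,None,fx=4,fy=4,interpolation=2)[:, :],alpha=1.0)
# side by side: carrier (rows 225..315) and grey
a=cv2.imread("pics/w1.png")[225:315,260:350];b=cv2.imread("pics/w1.png")[125:175,320:370]
A=cv2.resize(a,(540,540),interpolation=2);B=cv2.resize(b,(250,250),interpolation=2)
o=np.zeros((540,790,3),np.uint8);o[:,:540]=A;o[:250,540:]=B
o=(255*(o/255.)**.6).astype(np.uint8);cv2.imwrite("pics/c1.png",o)
E
```

```text
(no output)
```

View pics/c1.png

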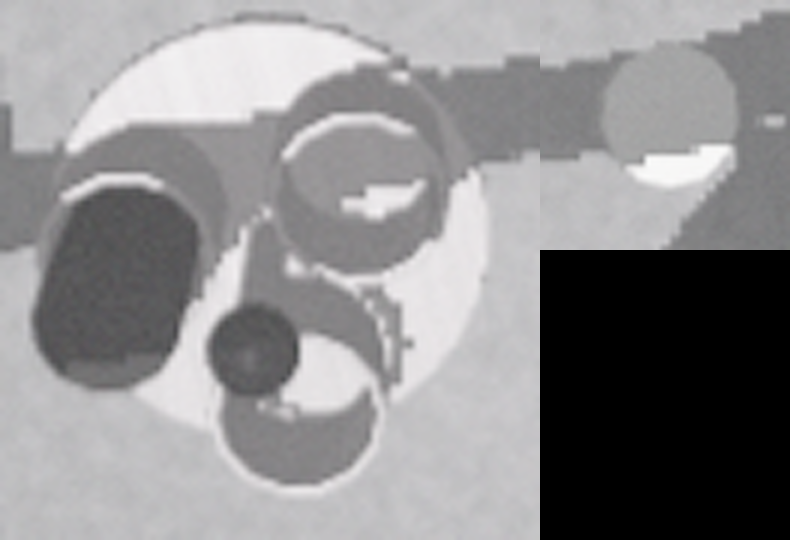

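```bash
python3 - <<'E'
from h import *
import pickle;p=pickle.load(open("w1.pkl","rb"))
f=lambda u,v:(260+(u+.5)/6-.5,225+(v+.5)/6-.5)
A=plane(p,f(361,193),.034);B=plane(p,f(301,411),.034);D=plane(p,f(108,316),.064);S=plane(p,f(254,349),.060)
G=plane(p,(320+131/5-.4,125+115/5-.4),.06)
print("A",A,"B",B,"D",D,"ball",S,"grey",G)
n=np.linalg.norm;print("dists AB AD BD",n((A-B)[:2]),n((A-D)[:2]),n((B-D)[:2]),[n((X-S)[:2]) for X in(A,B,D)],(A+B+D)/3)
C=((A+B+D)/3)[:2]
for X in(A,B,D):print(np.degrees(np.arctan2(*(X[:2]-C)[::-1])))
print("brush end",plane(p,(270,122),.01),"buff",plane(p,(300,0),.06))
E
```

```text
A [0.482  0.1033 0.034 ] B [0.4712 0.0611 0.034 ] D [0.4403 0.0919 0.064 ] ball [0.4641 0.0844 0.06  ] grey [0.5049 0.216  0.06  ]
dists AB AD BD 0.043574004443424116 0.04322365218334755 0.0435932222770182 [np.float64(0.026012238648253676), np.float64(0.024361796835262024), np.float64(0.02494993110298976)] [0.4645 0.0854 0.044 ]
45.634503037264054
-74.61795991306198
165.0858184461303
brush end [0.4303 0.2406 0.01  ] buff [0.4649 0.3311 0.06  ]
```

Pocket spacing (43.2–43.6 vs 43.3 mm) and radii check out. Grey goes into B (angle -75°, closing direction +15.5°), buff into A (closing direction -44.6°).

```bash
python3 -m crank '[{"xyz":[12,33,-30],"rot":[0,0,0.135],"claw":90},{"xyz":[12.5,33.5,-30],"rot":[0,0,0.135],"claw":90},{"xyz":[0,0,-40],"rot":[0,0,0],"claw":90},{"xyz":[0,0,-40],"rot":[0,0,0],"claw":90},{"xyz":[0,0,0],"rot":[0,0,0],"claw":90}]' 40 && python3 -m crank '[{"xyz":[0,0,-25],"rot":[0,0,0],"claw":90},{"xyz":[0,0,0],"rot":[0,0,0],"claw":90},{"xyz":[0,0,0],"rot":[0,0,0],"claw":255},{"xyz":[0,0,0],"rot":[0,0,0],"claw":255},{"xyz":[0,0,0],"rot":[0,0,0],"claw":255}]' 40
```

```text
clock: 1.32
eef_pos: [0.5047, 0.2109, 0.0546]
orientation: [0.606, 0.795, -0.003, -0.002]
wrist_force: [0.3, -0.0, 0.1]
width: 0.0553
grasp_force: 0.0
clock: 1.95
eef_pos: [0.5081, 0.2131, 0.0348]
orientation: [0.606, 0.796, 0.001, 0.0]
wrist_force: [-0.3, -0.0, 0.1]
width: 0.0011
grasp_force: 0.0
```

The fingers shut on nothing, so I look.

```bash
python3 - <<'E'
from h import *
p=arm.camera_params("wrist");w=arm.camera("wrist");s=arm.camera("side");o=arm.get_obs()
print(o["eef_pos"],o["width"],o["wrist_force"],proj(p,[.505,.216,.06]))
v=np.vstack([cv2.resize(w,(400,300)),cv2.resize(s[150:300,180:380],(400,300))]);cv2.imwrite("pics/g1.png",v[:,:,::-1])
E
```

```text
[0.5077 0.213  0.0342] -0.0001109122305977365 [-0.2493 -0.351   0.3164] [312.3351 284.4668]
```

View pics/g1.png

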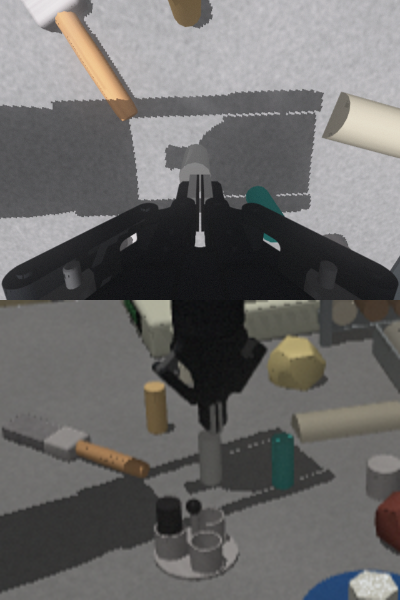

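```bash
python3 - <<'E'
from h import *
d=arm.camera_params("side");s=arm.camera_params("scene");w=arm.camera_params("wrist");o=arm.get_obs();e=o["eef_pos"]
print("tcp side",proj(d,e),"scene",proj(s,e),"wrist",proj(w,e), "plug top/bot side",proj(d,[.505,.216,.06]),proj(d,[.505,.216,0]))
im=arm.camera("scene");sd=arm.camera("side");wr=arm.camera("wrist")
v=np.hstack([cv2.resize(im[210:330,320:440],(400,400)),cv2.resize(sd[180:260,245:325],(400,400))]);v2=cv2.resize(wr[200:420,220:420],(200,200));v=np.vstack([v,np.hstack([v2,np.zeros((200,600,3),np.uint8)])]);cv2.imwrite("pics/g2.png",v[:,:,::-1])
E
```

```text
tcp side [287.3035 227.4538] scene [372.0799 290.1941] wrist [317.1677 272.2714] plug top/bot side [285.4319 217.0368] [286.4482 239.7058]
```

View pics/g2.png

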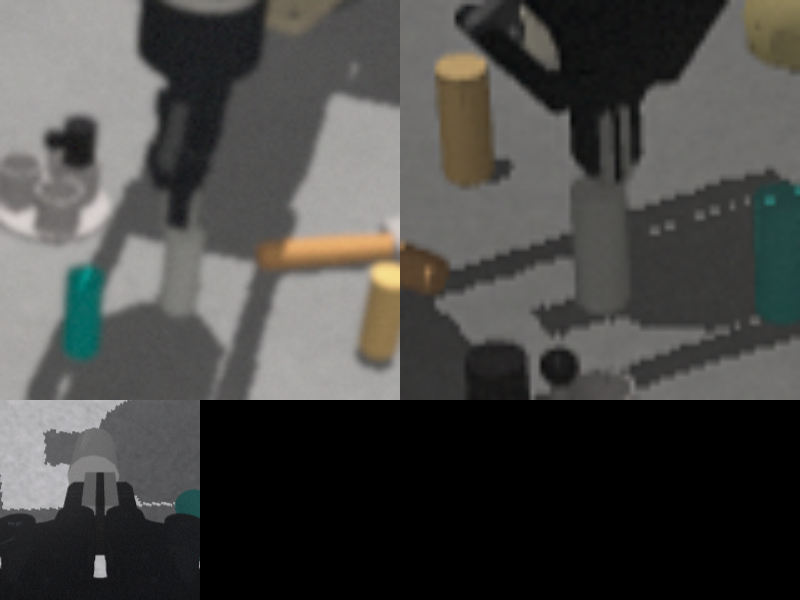

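```bash
python3 - <<'E'
from h import *
d=arm.camera_params("side");s=arm.camera_params("scene")
print(tri(s,(373,278),d,(287,216)))
print("open",tri(s,(252,194),d,(388,178)),tri(s,(281,184),d,(331,185)),"exp",proj(s,[.65,0,.212]),proj(d,[.65,0,.212]),proj(s,[.55,0,.212]),proj(d,[.55,0,.212]))
print(arm.get_obs())
E
```

```text
(array([0.5072, 0.2113, 0.0657]), np.float64(0.0015725003230465614))
open (array([ 0.6479, -0.0047,  0.2514]), np.float64(0.010917124537162072)) (array([ 0.5524, -0.0024,  0.2444]), np.float64(0.0048539397801915015)) exp [251.6721 214.094 ] [384.2306 194.8343] [283.8202 197.0805] [330.3563 201.6522]
{'clock': 2.2, 'q': array([ 0.3042,  0.14  ,  1.7903, -0.    ,  1.2111,  0.0342]), 'qd': array([-0.0005,  0.003 ,  0.0024,  0.0008,  0.0004, -0.0009]), 'joint_efforts': array([ -0.0116, -52.68  , -45.3095,  -0.0011,   0.0001,  -0.0004]), 'eef_pos': array([0.5074, 0.2129, 0.0338]), 'orientation': array([0.6055, 0.7958, 0.    , 0.    ]), 'wrist_force': array([-0.3258,  0.0637, -0.135 ]), 'wrist_torque': array([-0.0034, -0.0247, -0.0246]), 'grasp_force': 0.0, 'width': 0.00023559676894751533}
```

The side view (tip at about (287,216)) and the scene view (373,278) put the real fingertips about 30 mm above the reported TCP. The same offset shows at the start pose; xy agrees. So the tips just closed above the plug, and I'll use TCP z ≈ 30 mm lower.

```bash
python3 -m crank '[{"xyz":[-2.5,3,0],"rot":[0,0,0],"claw":90},{"xyz":[0,0,0],"rot":[0,0,0],"claw":90},{"xyz":[0,0,0],"rot":[0,0,0],"claw":90},{"xyz":[0,0,-13],"rot":[0,0,0],"claw":90},{"xyz":[0,0,0],"rot":[0,0,0],"claw":90}]' 40 && python3 -m crank '[{"xyz":[0,0,-13],"rot":[0,0,0],"claw":90},{"xyz":[0,0,0],"rot":[0,0,0],"claw":255},{"xyz":[0,0,0],"rot":[0,0,0],"claw":255},{"xyz":[0,0,0],"rot":[0,0,0],"claw":255}]' 40
```

```text
clock: 2.82
eef_pos: [0.5034, 0.2154, 0.0188]
orientation: [0.606, 0.796, -0.001, -0.001]
wrist_force: [-0.8, 0.2, -0.9]
width: 0.0549
grasp_force: 0.0
clock: 3.32
eef_pos: [0.5051, 0.216, 0.0079]
orientation: [0.606, 0.796, 0.0, 0.0]
wrist_force: [0.5, 0.4, -1.1]
width: 0.0233
grasp_force: 39.2
```

Gripped. Lift and carry to above pocket B.

```bash
python3 -m crank '[{"xyz":[0,0,45],"rot":[0,0,0],"claw":255},{"xyz":[0,0,45],"rot":[0,0,0],"claw":255},{"xyz":[-11.3,-51,0],"rot":[0,0,0],"claw":255},{"xyz":[-11.3,-51,0],"rot":[0,0,0],"claw":255},{"xyz":[-11.3,-52.7,0],"rot":[0,0,0],"claw":255}]' 40 && python3 -m crank '[{"xyz":[0,0,0],"rot":[0,0,0],"claw":255},{"xyz":[0,0,0],"rot":[0,0,0],"claw":255}]' 40
python3 - <<'E'
from h import *
import pickle
o=arm.get_obs();P={n:arm.camera_params(n) for n in("wrist","scene","side")};I={n:arm.camera(n) for n in P};pickle.dump((o,P,I),open("g3.pkl","wb"))
print(o["eef_pos"],o["width"]);print(proj(P["wrist"],o["eef_pos"]),proj(P["scene"],o["eef_pos"]),proj(P["side"],o["eef_pos"]))
a=cv2.resize(I["wrist"][180:400,220:420],(363,400));b=cv2.resize(I["side"][190:310,220:340],(400,400))
c=np.hstack([a,b]);c=(255*(c/255.)**.6).astype(np.uint8);cv2.imwrite("pics/g3.png",c[:,:,::-1])
E
```

```text
clock: 3.95
eef_pos: [0.4708, 0.06, 0.0983]
orientation: [0.605, 0.796, 0.0, 0.001]
wrist_force: [0.3, -1.4, -0.7]
width: 0.0234
grasp_force: 39.4
clock: 4.2
eef_pos: [0.4713, 0.0613, 0.0981]
orientation: [0.606, 0.796, 0.001, 0.0]
wrist_force: [0.6, -0.2, -1.5]
width: 0.0233
grasp_force: 39.6
[0.4713 0.0613 0.0981] 0.02328391744684997
[317.181  272.2415] [326.3782 236.6545] [282.6482 242.6333]
```

View pics/g3.png

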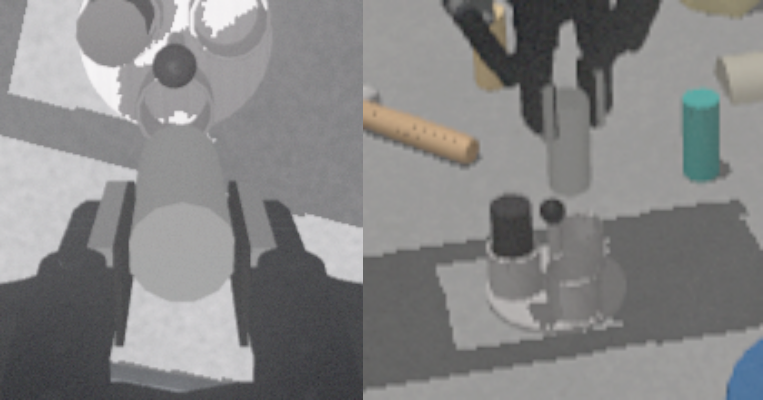

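Grey is held upright: plug top at wrist (320,319), pocket B below with its mouth rim visible beyond. Compute the plug's position from the wrist view.

```bash
python3 - <<'E'
from h import *
import pickle
o,P,I=pickle.load(open("g3.pkl","rb"));w=P["wrist"]
for z in(.148,.15,.152):print(z,plane(w,(320.2,318.6),z), "width",(235-128)/1.815/335.6*((np.array(w["T"])[2,3]-z)/.963))
# side: plug bottom end centre approx crop(570,182)-> px ; top(568,95)
f=lambda u,v:(220+(u-363)*.3,190+v*.3)
print("side bottom at mouth x", plane(P["side"],f(570,185),.09),plane(P["side"],f(568,95),.15))
# ball/dark check
g=lambda u,v:(220+u/1.815,180+v/1.818)
print("ball",plane(w,g(174,66),.06))
E
```

```text
0.148 [0.4731 0.0607 0.148 ] width 0.022838172875206147
0.15 [0.4728 0.0618 0.15  ] width 0.022473344251627933
0.152 [0.4725 0.0629 0.152 ] width 0.022108515628049715
side bottom at mouth x [0.4704 0.0638 0.09  ] [0.4721 0.0658 0.15  ]
ball [0.464 0.084 0.06 ]
```

Aligned within 1 mm. Descend, then enter gently.

```bash
python3 -m crank '[{"xyz":[0,0,-25],"rot":[0,0,0],"claw":255},{"xyz":[0,0,-25],"rot":[0,0,0],"claw":255},{"xyz":[0,0,0],"rot":[0,0,0],"claw":255},{"xyz":[0,0,-6],"rot":[0,0,0],"claw":255},{"xyz":[0,0,-4],"rot":[0,0,0],"claw":255}]' 40 && python3 -m crank '[{"xyz":[0,0,-3],"rot":[0,0,0],"claw":255},{"xyz":[0,0,0],"rot":[0,0,0],"claw":255}]' 40
```

```text
clock: 4.97
eef_pos: [0.4718, 0.0614, 0.0386]
orientation: [0.605, 0.796, 0.0, 0.001]
wrist_force: [-1.7, 0.4, 0.5]
width: 0.0231
grasp_force: 39.7
clock: 5.22
eef_pos: [0.471, 0.0612, 0.0347]
orientation: [0.606, 0.796, 0.0, 0.0]
wrist_force: [-0.1, -0.2, -0.4]
width: 0.0235
grasp_force: 39.6
```

```bash
python3 -m crank '[{"xyz":[0,0,-8],"rot":[0,0,0],"claw":255},{"xyz":[0,0,-8],"rot":[0,0,0],"claw":255},{"xyz":[0,0,-4],"rot":[0,0,0],"claw":255},{"xyz":[0,0,0],"rot":[0,0,0],"claw":255}]' 40 && python3 -m crank '[{"xyz":[0,0,-2],"rot":[0,0,0],"claw":255},{"xyz":[0,0,0],"rot":[0,0,0],"claw":255},{"xyz":[0,0,0],"rot":[0,0,0],"claw":255}]' 40
```

```text
clock: 5.72
eef_pos: [0.4705, 0.0613, 0.0141]
orientation: [0.606, 0.796, -0.0, -0.0]
wrist_force: [0.1, 0.6, -1.2]
width: 0.0236
grasp_force: 39.6
clock: 6.1
eef_pos: [0.4709, 0.0612, 0.0127]
orientation: [0.606, 0.796, -0.0, 0.0]
wrist_force: [-1.0, -0.7, -1.5]
width: 0.0231
grasp_force: 39.5
```

```bash
python3 -m crank '[{"xyz":[0,0,-1],"rot":[0,0,0],"claw":255},{"xyz":[0,0,0],"rot":[0,0,0],"claw":255},{"xyz":[0,0,0],"rot":[0,0,0],"claw":255}]' 40;  python3 -m crank '[{"xyz":[0,0,-0.7],"rot":[0,0,0],"claw":255},{"xyz":[0,0,0],"rot":[0,0,0],"claw":255}]' 40
```

```text
clock: 6.48
eef_pos: [0.471, 0.0612, 0.0118]
orientation: [0.606, 0.796, -0.0, 0.0]
wrist_force: [-1.4, -2.7, 0.9]
width: 0.0233
grasp_force: 39.7
clock: 6.72
eef_pos: [0.4711, 0.0611, 0.0112]
orientation: [0.606, 0.796, -0.0, 0.0]
wrist_force: [-3.7, -2.6, 4.1]
width: 0.0233
grasp_force: 40.1
```

Floor contact (4 N) at the expected height: seated. Release, rise and go over the buff plug.

```bash
python3 -m crank '[{"xyz":[0,0,0],"rot":[0,0,0],"claw":90},{"xyz":[0,0,0],"rot":[0,0,0],"claw":90},{"xyz":[0,0,30],"rot":[0,0,0],"claw":90},{"xyz":[0,0,40],"rot":[0,0,0],"claw":90},{"xyz":[0,0,40],"rot":[0,0,-0.17],"claw":90}]' 40 && python3 -m crank '[{"xyz":[-2,55,0],"rot":[0,0,-0.176],"claw":90},{"xyz":[-2,55,0],"rot":[0,0,-0.176],"claw":90},{"xyz":[-2,55,0],"rot":[0,0,-0.176],"claw":90},{"xyz":[-2,55,0],"rot":[0,0,-0.176],"claw":90},{"xyz":[-2,55,0],"rot":[0,0,-0.175],"claw":90}]' 40 && python3 -m crank '[{"xyz":[0,0,0],"rot":[0,0,0],"claw":90},{"xyz":[0,0,0],"rot":[0,0,0],"claw":90}]' 40
python3 - <<'E'
from h import *
import pickle
o=arm.get_obs();p=arm.camera_params("wrist");w=arm.camera("wrist");S=arm.camera("scene");pickle.dump((o,p,w,S),open("b1.pkl","wb"))
h=cv2.cvtColor(w,cv2.COLOR_RGB2HSV);m=cv2.inRange(h,(10,90,40),(35,255,255))
n,l,st,c=cv2.connectedComponentsWithStats(m)
for i in range(1,n):
    if st[i,4]>60:print(st[i],c[i],np.median(w[l==i],axis=0))
print(o["eef_pos"],o["orientation"],"predicted px of buff top",proj(p,[.4615,.34,.06]),proj(p,[.4615,.34,0]))
E
```

```text
clock: 7.35
eef_pos: [0.4708, 0.0615, 0.122]
orientation: [0.672, 0.741, 0.0, -0.0]
wrist_force: [0.5, 0.2, -0.1]
width: 0.0554
grasp_force: 0.0
clock: 7.98
eef_pos: [0.4614, 0.3313, 0.1211]
orientation: [0.919, 0.393, 0.0, -0.0]
wrist_force: [0.4, 0.1, -0.0]
width: 0.0553
grasp_force: 0.0
clock: 8.22
eef_pos: [0.4613, 0.329, 0.1206]
orientation: [0.918, 0.397, -0.0, 0.0]
wrist_force: [0.3, -0.8, -0.0]
width: 0.0552
grasp_force: 0.0
[294 203  32  39 751] [310.7989 222.8296] [130. 110.  81.]
[ 260  303  105   22 2042] [313.3203 313.1631] [117.  90.  67.]
[0.4613 0.329  0.1206] [ 0.9177  0.3972 -0.0004  0.0002] predicted px of buff top [308.5829 232.7303] [310.6603 215.8072]
```

```bash
python3 - <<'E'
from h import *
import pickle
o,p,w,S=pickle.load(open("b1.pkl","rb"))
h=cv2.cvtColor(w,cv2.COLOR_RGB2HSV)
for v in range(195,262,3):print(v,w[v,310],h[v,310], " row:", ''.join('#' if h[v,u,1]>50 else '.' for u in range(280,345)))
print(plane(p,(313,313),.0),plane(p,(313,313),.03))
E
```

```text
195 [79 75 79] [150  13  79]  row: .................................................................
198 [79 80 81] [105   6  81]  row: .................................................................
201 [88 80 74] [13 41 88]  row: .................................................................
204 [100  86  63] [ 19  94 100]  row: .......................#################.........................
207 [104  89  67] [ 18  91 104]  row: ....................######################.......................
210 [103  88  66] [ 18  92 103]  row: ..................##########################.....................
213 [103  89  68] [ 18  87 103]  row: ..................###########################....................
216 [132 112  86] [ 17  89 132]  row: ................#############################....................
219 [131 111  83] [ 18  93 131]  row: ...............##############################....................
222 [129 108  81] [ 17  95 129]  row: ..............###############################....................
225 [132 111  83] [ 17  95 132]  row: .............#####################
[... 625 characters left out ...]
######........................
246 [250 239 198] [ 24  53 250]  row: .......................##############............................
249 [156 155 158] [130   5 158]  row: .................................................................
252 [158 159 159] [ 90   2 159]  row: .................................................................
255 [157 157 159] [120   3 159]  row: .................................................................
258 [158 157 160] [130   5 160]  row: .................................................................
261 [160 155 159] [156   8 160]  row: .................................................................
[0.3965 0.2685 0.    ] [0.408  0.2797 0.03  ]
```

```bash
python3 - <<'E'
from h import *
import pickle
o,p,w,S=pickle.load(open("b1.pkl","rb"))
b=plane(p,(309.3,231),.06);e=arm.get_obs()["eef_pos"];print(b,(b-e)*1e3,e)
x,y=o["orientation"][:2];print(np.degrees(np.arctan2(2*y*y-1,2*x*y)))
E
```

```text
[0.4628 0.3406 0.06  ] [  1.029   12.4204 -60.862 ] [0.4617 0.3282 0.1209]
-43.194688645518546
```

```bash
python3 -m crank '[{"xyz":[1,12.4,0],"rot":[0,0,-0.025],"claw":90},{"xyz":[0,0,-40],"rot":[0,0,0],"claw":90},{"xyz":[0,0,-25],"rot":[0,0,0],"claw":90},{"xyz":[0,0,-24],"rot":[0,0,0],"claw":90},{"xyz":[0,0,-24],"rot":[0,0,0],"claw":90}]' 40 && python3 -m crank '[{"xyz":[0,0,0],"rot":[0,0,0],"claw":90},{"xyz":[0,0,0],"rot":[0,0,0],"claw":255},{"xyz":[0,0,0],"rot":[0,0,0],"claw":255},{"xyz":[0,0,0],"rot":[0,0,0],"claw":255}]' 40
```

```text
clock: 8.95
eef_pos: [0.4632, 0.3402, 0.0075]
orientation: [0.923, 0.384, 0.0, 0.0]
wrist_force: [0.6, 0.5, -0.6]
width: 0.0552
grasp_force: 0.0
clock: 9.45
eef_pos: [0.464, 0.3421, 0.0098]
orientation: [0.923, 0.384, 0.001, -0.0]
wrist_force: [-0.1, -1.9, 6.9]
width: 0.0236
grasp_force: 39.6
```

```bash
python3 -m crank '[{"xyz":[0,0,2],"rot":[0,0,0],"claw":255},{"xyz":[0,0,0],"rot":[0,0,0],"claw":255}]' 40; python3 -m crank '[{"xyz":[0,0,45],"rot":[0,0,0],"claw":255},{"xyz":[0,0,45],"rot":[0,0,0],"claw":255},{"xyz":[4,-55,0],"rot":[0,0,0],"claw":255},{"xyz":[4,-55,0],"rot":[0,0,0],"claw":255},{"xyz":[4,-55,0],"rot":[0,0,0],"claw":255}]' 40 && python3 -m crank '[{"xyz":[4,-55,0],"rot":[0,0,0],"claw":255},{"xyz":[2,-16,0],"rot":[0,0,0],"claw":255},{"xyz":[0,0,0],"rot":[0,0,0],"claw":255},{"xyz":[0,0,0],"rot":[0,0,0],"claw":255}]' 40
python3 - <<'E'
from h import *
import pickle
o=arm.get_obs();P={n:arm.camera_params(n) for n in("wrist","scene","side")};I={n:arm.camera(n) for n in P};pickle.dump((o,P,I),open("g4.pkl","wb"))
x,y=o["orientation"][:2];print(o["eef_pos"],np.degrees(np.arctan2(2*y*y-1,2*x*y)))
c=I["wrist"][130:370,200:440];c=cv2.resize(c,(600,600),interpolation=2);c=(255*(c/255.)**.6).astype(np.uint8);cv2.imwrite("pics/g4.png",c[:,:,::-1])
E
```

```text
clock: 9.7
eef_pos: [0.4626, 0.3417, 0.0102]
orientation: [0.923, 0.384, 0.0, -0.0]
wrist_force: [-0.4, 0.1, -0.8]
width: 0.0229
grasp_force: 39.2
clock: 10.32
eef_pos: [0.4743, 0.1752, 0.0999]
orientation: [0.923, 0.385, 0.0, 0.0]
wrist_force: [0.2, 0.8, 0.1]
width: 0.0232
grasp_force: 39.4
clock: 10.82
eef_pos: [0.4805, 0.1068, 0.0999]
orientation: [0.923, 0.385, 0.0, -0.0]
wrist_force: [0.7, -0.4, -0.2]
width: 0.0233
grasp_force: 39.4
[0.4805 0.1068 0.0999] -44.73983690576096
```

View pics/g4.png

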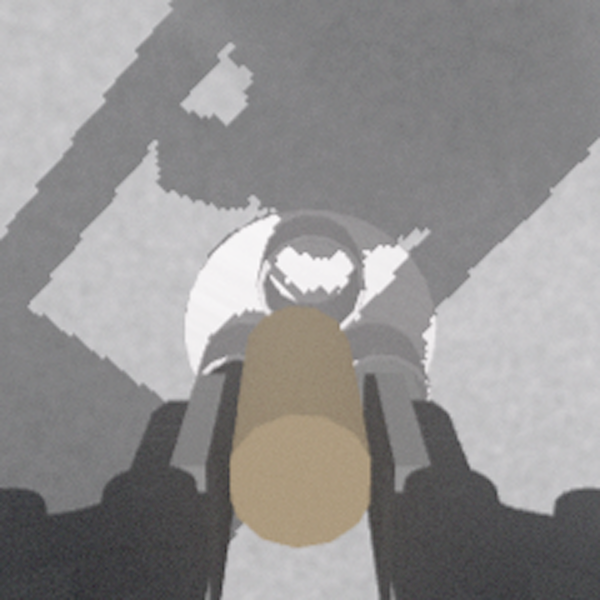

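```bash
python3 - <<'E'
from h import *
import pickle
o,P,I=pickle.load(open("g4.pkl","rb"));w=P["wrist"]
g=lambda u,v:(200+(u+.5)/2.5-.5,130+(v+.5)/2.5-.5)
print("plug",plane(w,g(300,481),.151),"A",plane(w,g(312,287),.034),"tcp",o["eef_pos"],"A pred crop",(proj(w,[.4820,.1032,.034])-[200,130])*2.5,"disc c pred",(proj(w,[.4645,.0854,.004])-[200,130])*2.5)
c=proj(w,[.4645,.0854,.004]);e=[ (proj(w,np.array([.4645+.043*np.cos(t),.0854+.043*np.sin(t),.004]))-[200,130])*2.5 for t in np.linspace(0,6.28,60)]
e=np.array(e);print("disc pred bbox",e.min(0),e.max(0))
E
```

```text
plug [0.4804 0.1058 0.151 ] A [0.4819 0.1021 0.034 ] tcp [0.4805 0.1068 0.0999] A pred crop [309.0802 283.5345] disc c pred [308.1278 328.7548]
disc pred bbox [182.2845 205.0571] [434.0086 442.9593]
```

```bash
python3 -m crank '[{"xyz":[1.8,-3.8,0],"rot":[0,0,0],"claw":255},{"xyz":[0,0,-25],"rot":[0,0,0],"claw":255},{"xyz":[0,0,-25],"rot":[0,0,0],"claw":255},{"xyz":[0,0,0],"rot":[0,0,0],"claw":255},{"xyz":[0,0,0],"rot":[0,0,0],"claw":255}]' 40 && python3 -m crank '[{"xyz":[0,0,-5],"rot":[0,0,0],"claw":255},{"xyz":[0,0,-4],"rot":[0,0,0],"claw":255},{"xyz":[0,0,0],"rot":[0,0,0],"claw":255}]' 40; python3 -m crank '[{"xyz":[0,0,-4],"rot":[0,0,0],"claw":255},{"xyz":[0,0,0],"rot":[0,0,0],"claw":255}]' 40
```

```text
clock: 11.6
eef_pos: [0.4829, 0.1019, 0.0509]
orientation: [0.923, 0.384, 0.0, 0.0]
wrist_force: [-0.6, -0.1, -0.4]
width: 0.0234
grasp_force: 39.4
clock: 11.98
eef_pos: [0.4822, 0.1017, 0.0408]
orientation: [0.923, 0.384, -0.0, -0.0]
wrist_force: [0.5, 0.3, -0.3]
width: 0.0231
grasp_force: 39.5
clock: 12.22
eef_pos: [0.4821, 0.1018, 0.0367]
orientation: [0.923, 0.384, -0.0, -0.0]
wrist_force: [-0.4, 0.5, -0.9]
width: 0.0232
grasp_force: 39.5
```

```bash
python3 -m crank '[{"xyz":[0,0,-7],"rot":[0,0,0],"claw":255},{"xyz":[0,0,-7],"rot":[0,0,0],"claw":255},{"xyz":[0,0,-5],"rot":[0,0,0],"claw":255},{"xyz":[0,0,0],"rot":[0,0,0],"claw":255}]' 40;  python3 -m crank '[{"xyz":[0,0,-2],"rot":[0,0,0],"claw":255},{"xyz":[0,0,0],"rot":[0,0,0],"claw":255}]' 40;  python3 -m crank '[{"xyz":[0,0,-1.2],"rot":[0,0,0],"claw":255},{"xyz":[0,0,0],"rot":[0,0,0],"claw":255}]' 40
```

```text
clock: 12.72
eef_pos: [0.4818, 0.1017, 0.0172]
orientation: [0.923, 0.384, -0.001, -0.0]
wrist_force: [0.4, 0.2, -0.5]
width: 0.0232
grasp_force: 39.5
clock: 12.98
eef_pos: [0.4825, 0.1018, 0.016]
orientation: [0.923, 0.384, 0.0, 0.0]
wrist_force: [-0.6, -0.2, 0.6]
width: 0.0232
grasp_force: 39.5
clock: 13.22
eef_pos: [0.4824, 0.1018, 0.0148]
orientation: [0.923, 0.384, 0.0, -0.0]
wrist_force: [-0.3, 0.5, -0.5]
width: 0.0234
grasp_force: 39.5
```

```bash
python3 -m crank '[{"xyz":[0,0,-1],"rot":[0,0,0],"claw":255},{"xyz":[0,0,0],"rot":[0,0,0],"claw":255}]' 40;  python3 -m crank '[{"xyz":[0,0,-1],"rot":[0,0,0],"claw":255},{"xyz":[0,0,0],"rot":[0,0,0],"claw":255}]' 40;  python3 -m crank '[{"xyz":[0,0,-1],"rot":[0,0,0],"claw":255},{"xyz":[0,0,0],"rot":[0,0,0],"claw":255}]' 40
```

```text
clock: 13.48
eef_pos: [0.4825, 0.1018, 0.0139]
orientation: [0.923, 0.384, 0.0, 0.0]
wrist_force: [0.3, -0.3, -0.4]
width: 0.0234
grasp_force: 39.5
clock: 13.72
eef_pos: [0.483, 0.102, 0.0138]
orientation: [0.923, 0.384, 0.0, 0.0]
wrist_force: [-3.2, 1.1, 7.2]
width: 0.0231
grasp_force: 40.4
clock: 13.98
eef_pos: [0.4834, 0.1022, 0.0137]
orientation: [0.923, 0.384, 0.001, -0.0]
wrist_force: [-5.8, 0.2, 16.2]
width: 0.0234
grasp_force: 41.3
```

Seated: contact at the expected height. Ease, release, rise, and go above the blue cap.

```bash
python3 -m crank '[{"xyz":[0,0,1.5],"rot":[0,0,0],"claw":255},{"xyz":[0,0,0],"rot":[0,0,0],"claw":90},{"xyz":[0,0,0],"rot":[0,0,0],"claw":90},{"xyz":[0,0,25],"rot":[0,0,0],"claw":90},{"xyz":[0,0,55],"rot":[0,0,0],"claw":90}]' 40 && python3 -m crank '[{"xyz":[0,0,55],"rot":[0,0,0],"claw":60},{"xyz":[0,0,55],"rot":[0,0,0.156],"claw":60},{"xyz":[16,-52,0],"rot":[0,0,0.156],"claw":60},{"xyz":[16,-52,0],"rot":[0,0,0.156],"claw":60},{"xyz":[16,-52,0],"rot":[0,0,0.156],"claw":60}]' 40 && python3 -m crank '[{"xyz":[17,-53,0],"rot":[0,0,0.156],"claw":60},{"xyz":[17,-53,0],"rot":[0,0,0],"claw":60},{"xyz":[0,0,0],"rot":[0,0,0],"claw":60},{"xyz":[0,0,0],"rot":[0,0,0],"claw":60}]' 40
python3 - <<'E'
from h import *
import pickle
o=arm.get_obs();P={n:arm.camera_params(n) for n in("wrist","scene","side")};I={n:arm.camera(n) for n in P};pickle.dump((o,P,I),open("k1.pkl","wb"))
x,y=o["orientation"][:2];print(o["eef_pos"],np.degrees(np.arctan2(2*y*y-1,2*x*y)))
w=I["wrist"];h=cv2.cvtColor(w,cv2.COLOR_RGB2HSV);m=cv2.inRange(h,(95,100,30),(125,255,255))
n,l,st,c=cv2.connectedComponentsWithStats(m);print([st[i] for i in range(1,n) if st[i,4]>100])
print(proj(P["wrist"],[.565,-.171,.145]))
q=proj(P["wrist"],[.565,-.171,.145]).astype(int)
crop=w[max(q[1]-100,0):q[1]+100,q[0]-130:q[0]+130];print("crop origin",q-[130,100]);cr=cv2.resize(crop,None,fx=2.5,fy=2.5,interpolation=2)
pl=I["side"][220:320,220:340]; cr2=cv2.resize(pl,(150,125)); 
out=np.zeros((max(cr.shape[0],500),800,3),np.uint8);out[:cr.shape[0],:cr.shape[1]]=cr;out[:125,650:]=cr2;cv2.imwrite("pics/k1.png",out[:,:,::-1])
E
```

```text
clock: 14.6
eef_pos: [0.4795, 0.1014, 0.091]
orientation: [0.923, 0.384, -0.003, -0.001]
wrist_force: [1.4, -0.5, 0.2]
width: 0.0555
grasp_force: 0.0
clock: 15.22
eef_pos: [0.5308, -0.0557, 0.2033]
orientation: [0.759, 0.651, 0.0, 0.0]
wrist_force: [0.3, 0.7, 1.0]
width: 0.0653
grasp_force: 0.0
clock: 15.72
eef_pos: [0.5641, -0.16, 0.2027]
orientation: [0.708, 0.706, -0.0, -0.001]
wrist_force: [1.2, 0.1, 0.6]
width: 0.0654
grasp_force: 0.0
[ 0.5641 -0.16    0.2027] -0.14132275855144572
[array([  248,   179,   142,   139, 13036], dtype=int32), array([518, 457,  19,  23, 230], dtype=int32)]
[319.2177 258.0184]
crop origin [189 158]
```

View pics/k1.png

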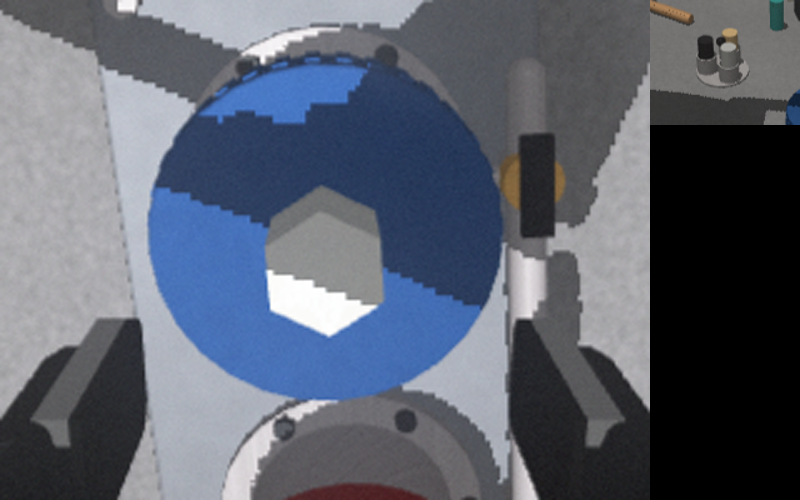

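Image: blue cap with its hexagon, top-face centre at crop (325,273), flats to the left and right. Inset: all three plugs seated at equal height.

```bash
python3 - <<'E'
from h import *
import pickle
o,P,I=pickle.load(open("k1.pkl","rb"));w=P["wrist"]
g=lambda u,v:(189+(u+.5)/2.5-.5,158+(v+.5)/2.5-.5)
V=[plane(w,g(*q),.145) for q in((321,210),(330,336),(266,240),(269,309),(383,302))]
c=(V[0]+V[1])/2;print("c",c,"AC",np.linalg.norm(V[0]-V[1]),"exp .0393")
print(plane(w,g(325.3,272),.145))
ang=lambda d:np.degrees(np.arctan2(d[1],d[0]))
print(ang(V[0]-V[1])-90,ang(V[2]-V[3])-90,(c-arm.get_obs()["eef_pos"])*1e3,arm.get_obs()["q"])
E
```

```text
c [ 0.5648 -0.1783  0.145 ] AC 0.039636166488148404 exp .0393
[ 0.5647 -0.1776  0.145 ]
3.6710221602366175 1.1017004567791275 [  0.4365 -19.4115 -58.4044] [-0.3621  0.0915  1.5214  0.0003  1.5287 -0.362 ]
```

```bash
python3 - <<'E'
from h import *
import pickle
o,P,I=pickle.load(open("k1.pkl","rb"))
for y in(-.171,-.178):
  for n in P:
    e=np.array([proj(P[n],[.565+.059*np.cos(t),y+.059*np.sin(t),z]) for t in np.linspace(0,6.28,90) for z in(.095,.115)]);print(n,y,e.min(0),e.max(0))
for n in("scene","side"):
    h=cv2.cvtColor(cv2.imread(f"pics/{n}0.png"),cv2.COLOR_BGR2HSV);m=cv2.inRange(h,(95,100,30),(125,255,255))
    N,l,st,c=cv2.connectedComponentsWithStats(m);print(n,[(st[i,0],st[i,1],st[i,0]+st[i,2],st[i,1]+st[i,3]) for i in range(1,N) if st[i,4]>300])
E
```

```text
wrist -0.171 [247.0772 170.9204] [391.5184 311.3492]
scene -0.171 [202.16   204.9245] [251.765  235.2305]
side -0.171 [329.2541 281.3008] [402.7036 338.4288]
wrist -0.178 [247.5938 179.463 ] [391.0464 318.6191]
scene -0.178 [200.2076 204.1509] [249.7086 234.2909]
side -0.178 [330.3386 283.7661] [404.275  341.5192]
scene [(np.int32(0), np.int32(188), np.int32(80), np.int32(273)), (np.int32(202), np.int32(205), np.int32(250), np.int32(237))]
side [(np.int32(329), np.int32(285), np.int32(404), np.int32(347)), (np.int32(543), np.int32(331), np.int32(640), np.int32(463))]
```

Wrist disc outline matches y = -0.178 exactly. Descend on the hexagon and grip.

```bash
python3 -m crank '[{"xyz":[0.5,-19.2,0],"rot":[0,0,0.05],"claw":60},{"xyz":[0,0,-40],"rot":[0,0,0],"claw":60},{"xyz":[0,0,-40],"rot":[0,0,0],"claw":60},{"xyz":[0,0,-25],"rot":[0,0,0],"claw":60},{"xyz":[0,0,0],"rot":[0,0,0],"claw":60}]' 60 && python3 -m crank '[{"xyz":[0,0,-6],"rot":[0,0,0],"claw":60},{"xyz":[0,0,0],"rot":[0,0,0],"claw":160},{"xyz":[0,0,0],"rot":[0,0,0],"claw":255},{"xyz":[0,0,0],"rot":[0,0,0],"claw":255},{"xyz":[0,0,0],"rot":[0,0,0],"claw":255}]' 60; python3 -c "
from plant import arm
o=arm.get_obs();print(o['wrist_force'],o['wrist_torque'],o['q'])"
```

```text
clock: 16.5
eef_pos: [0.5631, -0.1775, 0.096]
orientation: [0.689, 0.725, -0.001, -0.002]
wrist_force: [-0.3, -0.2, 0.4]
width: 0.0657
grasp_force: 0.0
clock: 17.12
eef_pos: [0.5646, -0.1797, 0.094]
orientation: [0.69, 0.724, -0.0, 0.0]
wrist_force: [-7.6, 1.2, 7.5]
width: 0.0328
grasp_force: 60.2
[-7.64379946  1.20707032  7.45069628] [0.12606014 1.26264926 0.26376478] [-3.94250093e-01  1.82213419e-01  1.62539266e+00 -6.89882709e-04
  1.33406508e+00 -4.42628413e-01]
```

Gripped on the flats. The tips lightly touch the plate, so ease up and test anticlockwise a little.

```bash
python3 -m crank '[{"xyz":[0,0,2],"rot":[0,0,0],"claw":255},{"xyz":[0,0,0],"rot":[0,0,0],"claw":255},{"xyz":[0,0,0],"rot":[0,0,0.05],"claw":255},{"xyz":[0,0,0.4],"rot":[0,0,0.07],"claw":255},{"xyz":[0,0,0],"rot":[0,0,0],"claw":255}]' 80; python3 -c "
from plant import arm
import numpy as np
o=arm.get_obs();x,y=o['orientation'][:2];print(o['wrist_force'],o['wrist_torque'],o['q'][5],np.arctan2(2*y*y-1,2*x*y))"
```

```text
clock: 17.75
eef_pos: [0.5635, -0.1786, 0.0943]
orientation: [0.646, 0.764, -0.0, -0.002]
wrist_force: [-7.8, 3.6, 1.3]
width: 0.0321
grasp_force: 86.2
[-7.78904822  3.61279238  1.34443256] [ 0.74089749  1.32586244 -1.54581778] -0.5615551553276256 0.16700918415376037
```

```bash
python3 -m crank '[{"xyz":[0,0,0.2],"rot":[0,0,0.05],"claw":255},{"xyz":[0,0,0],"rot":[0,0,0],"claw":255}]' 80; python3 -c "
from plant import arm
import numpy as np
o=arm.get_obs();x,y=o['orientation'][:2];print(o['wrist_force'],o['wrist_torque'],o['q'][5],np.arctan2(2*y*y-1,2*x*y))"
```

```text
clock: 18.0
eef_pos: [0.5635, -0.1779, 0.0945]
orientation: [0.626, 0.779, 0.0, -0.002]
wrist_force: [-7.6, 5.4, 2.2]
width: 0.0322
grasp_force: 101.3
[-7.58681182  5.35790998  2.18395356] [ 1.25152689  1.31578071 -1.68323746] -0.6112132574913454 0.21683393836627865
```

Grip force climbs from 80 to 101 N and torque holds at -1.7 Nm: that is a stop. Go back and try clockwise.

```bash
python3 -m crank '[{"xyz":[0,0,-0.6],"rot":[0,0,-0.17],"claw":255},{"xyz":[0,0,0],"rot":[0,0,0],"claw":255}]' 80; python3 -c "
from plant import arm
import numpy as np
o=arm.get_obs();x,y=o['orientation'][:2];print(o['wrist_force'],o['wrist_torque'],np.arctan2(2*y*y-1,2*x*y))"
python3 -m crank '[{"xyz":[0,0,0.5],"rot":[0,0,-0.1],"claw":255},{"xyz":[0,0,0],"rot":[0,0,0],"claw":255}]' 80; python3 -c "
from plant import arm
import numpy as np
o=arm.get_obs();x,y=o['orientation'][:2];print(o['wrist_force'],o['wrist_torque'],np.arctan2(2*y*y-1,2*x*y))"
python3 -m crank '[{"xyz":[0,0,0.5],"rot":[0,0,-0.1],"claw":255},{"xyz":[0,0,0],"rot":[0,0,0],"claw":255}]' 80; python3 -c "
from plant import arm
import numpy as np
o=arm.get_obs();x,y=o['orientation'][:2];print(o['wrist_force'],o['wrist_torque'],np.arctan2(2*y*y-1,2*x*y))"
```

```text
clock: 18.25
eef_pos: [0.5644, -0.1789, 0.0943]
orientation: [0.691, 0.723, -0.0, -0.001]
wrist_force: [-4.1, 3.1, 0.7]
width: 0.0323
grasp_force: 85.4
[-4.13121081  3.05450584  0.695483  ] [ 0.53005871  0.83471339 -0.38207831] 0.04549202779768249
clock: 18.5
eef_pos: [0.5644, -0.1789, 0.0945]
orientation: [0.725, 0.689, -0.0, -0.001]
wrist_force: [-3.9, 2.3, -3.1]
width: 0.0324
grasp_force: 84.7
[-3.88481561  2.33716675 -3.06852482] [ 0.4888815   0.65806078 -0.16884766] -0.05139141281741709
clock: 18.75
eef_pos: [0.5649, -0.1791, 0.095]
orientation: [0.758, 0.652, 0.0, -0.0]
wrist_force: [-1.4, 1.5, -3.6]
width: 0.0324
grasp_force: 84.3
[-1.36575399  1.45153114 -3.64994006] [ 0.34791073  0.36774718 -0.07590727] -0.14933029231327044
```

Clockwise turns freely (left-hand thread). Continue, climbing with the thread.

```bash
python3 -m crank '[{"xyz":[0,0,0.75],"rot":[0,0,-0.15],"claw":255},{"xyz":[0,0,0.75],"rot":[0,0,-0.15],"claw":255},{"xyz":[0,0,0.75],"rot":[0,0,-0.15],"claw":255},{"xyz":[0,0,0],"rot":[0,0,0],"claw":255}]' 80; python3 -m crank '[{"xyz":[0,0,0.75],"rot":[0,0,-0.15],"claw":255},{"xyz":[0,0,0.5],"rot":[0,0,-0.15],"claw":255},{"xyz":[0,0,0.3],"rot":[0,0,-0.15],"claw":255},{"xyz":[0,0,0],"rot":[0,0,-0.15],"claw":255},{"xyz":[0,0,0],"rot":[0,0,0],"claw":255}]' 80; python3 -c "
from plant import arm
import numpy as np
o=arm.get_obs();x,y=o['orientation'][:2];print(o['wrist_force'],o['wrist_torque'],np.arctan2(2*y*y-1,2*x*y),o['q'])"
```

```text
clock: 19.25
eef_pos: [0.5651, -0.1791, 0.0973]
orientation: [0.884, 0.467, 0.0, -0.0]
wrist_force: [-0.5, 1.5, -3.7]
width: 0.0318
grasp_force: 84.0
clock: 19.88
eef_pos: [0.5649, -0.1793, 0.0989]
orientation: [0.983, 0.186, -0.0, -0.0]
wrist_force: [-1.3, 0.7, -4.3]
width: 0.0326
grasp_force: 83.9
[-1.28083102  0.65066386 -4.28965257] [ 0.29489758  0.24649752 -0.08694342] -1.196281968969726 [-3.94050590e-01  1.78044583e-01  1.62074735e+00  1.86893220e-04
  1.34303917e+00  8.02189150e-01]
```

The wrist carries the cap's weight (-4 N), so lift gently first.

```bash
python3 -m crank '[{"xyz":[0,0,3],"rot":[0,0,0],"claw":255},{"xyz":[0,0,3],"rot":[0,0,0],"claw":255},{"xyz":[0,0,0],"rot":[0,0,0],"claw":255}]' 80
```

```text
clock: 20.25
eef_pos: [0.5652, -0.1795, 0.1057]
orientation: [0.983, 0.184, 0.0, 0.0]
wrist_force: [-0.5, 0.5, -4.4]
width: 0.0322
grasp_force: 83.8
```

```bash
python3 -m crank '[{"xyz":[0,0,15],"rot":[0,0,0],"claw":255},{"xyz":[0,0,25],"rot":[0,0,0],"claw":255},{"xyz":[0,0,30],"rot":[0,0,0],"claw":255},{"xyz":[0,0,20],"rot":[0,0,0],"claw":255},{"xyz":[0,0,10],"rot":[0,0,0],"claw":255}]' 80;python3 -m crank '[{"xyz":[0,0,0],"rot":[0,0,0],"claw":255},{"xyz":[0,0,0],"rot":[0,0,0],"claw":255},{"xyz":[0,0,0],"rot":[0,0,0],"claw":255}]' 80
python3 - <<'E'
from h import *
cs={n:(arm.camera_params(n),arm.camera(n)) for n in("side","scene")}
c=[]
for n,(p,im) in cs.items():
    h=cv2.cvtColor(im,cv2.COLOR_RGB2HSV)
    for nm,lo,hi in(("blue",(95,100,20),(125,255,255)),("red",(0,150,30),(8,255,255))):
        N,l,st,ct=cv2.connectedComponentsWithStats(cv2.inRange(h,lo,hi));print(n,nm,[tuple(map(int,s)) for s in st[1:] if s[4]>300])
    e=np.array([proj(p,[.565+.059*np.cos(t),-.179+.059*np.sin(t),z+.105]) for t in np.linspace(0,6.28,90) for z in(.085,.115)]);print("expected",e.min(0),e.max(0)-e.min(0))
    for nm,X in(("grey",[.4712,.0611,.064]),("buff",[.4825,.102,.064]),("dark",[.4403,.0919,.064])):
        u,v=proj(p,X).astype(int);print(n,nm,(u,v),im[v,u])
b=cs["side"][1];print(arm.get_obs()["clock"])
E
```

```text
clock: 20.88
eef_pos: [0.5657, -0.1798, 0.2073]
orientation: [0.983, 0.184, 0.001, 0.001]
wrist_force: [-1.1, 0.6, -5.4]
width: 0.0328
grasp_force: 83.9
clock: 21.25
eef_pos: [0.5643, -0.1791, 0.2037]
orientation: [0.983, 0.184, -0.001, -0.001]
wrist_force: [-0.2, -0.3, -4.1]
width: 0.0322
grasp_force: 83.8
side blue [(329, 233, 80, 58, 3179), (543, 331, 97, 132, 6457)]
side red [(368, 354, 89, 81, 4708)]
expected [330.8387 231.8835] [79.1332 61.7527]
side grey (np.int64(283), np.int64(257)) [167 166 160]
side buff (np.int64(285), np.int64(245)) [187 157 110]
side dark (np.int64(265), np.int64(250)) [41 39 40]
scene blue [(196, 165, 51, 30, 1055), (0, 188, 80, 85, 2401)]
scene red [(153, 189, 47, 26, 718)]
expected [194.544  165.4883] [52.4848 32.3516]
scene grey (np.int64(325), np.int64(248)) [233 231 226]
scene buff (np.int64(337), np.int64(256)) [247 223 144]
scene dark (np.int64(343), np.int64(247)) [48 46 49]
21.35
```

The blue cap is about 105 mm up and level, as expected in both views. The plugs show at their seated tops and the red cap is in place. Handing in.

```bash
python3 -c "
from plant import arm
print(arm.hand_in())"
```

```text
the job is handed in; nothing more can be done
None
```

I seated the grey and buff plugs in the carrier, unscrewed the blue cap (left-hand thread, clockwise), and handed the job in at about 21 s holding it level, about 85 mm above the cell's rim.

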